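Set the air-pen metering valve by its clicks

ROBOT

A 6-joint arm with a two-finger parallel gripper is mounted at the origin on the work surface. World frame = base frame: x ahead of the robot, y to its left, z up, the work surface at z = 0. Lengths are in mm, angles in rad, forces in N, time in s.
With the tool pointing down it reaches from about 350 to 975 mm from the base axis. Payload 7.1 kg.
Tool frame: the origin (TCP) lies midway between the tips of the shut fingers; the grasp point (between the pads) lies pinch_z behind it (pinch_z is the distance from the TCP to the grasp point, in mm); z points along the fingers, y is the line along which they close (so a half turn about z gives the same grasp; the last joint's range is limited). The gripper opens to 88 mm and grips with 3 to 60 N. Pads are 20 mm wide; open, the fingers measure 115 mm over their backs; the gripper's body (75 mm by 178 mm) begins 61 mm behind the grasp point.
Start: joints at [1.185, 0.423, 1.63, -0, 1.089, -0.019], TCP at [224.111, 583.42, 188.275] pointing down, gripper open.
Joint ranges: [-3, 3], [-0.9, 2.11], [0.09, 2.58], [-1.31, 4.45], [0.11, 2.69], [-2.54, 2.54]. Speed limits (rad/s): [2.39, 2.39, 3.01, 3.14, 3.14, 3.14].

INTERFACE

Orientations are given as a rotation vector (axis times angle).
In Python, from workcell import get_obs, get_image, close_job, pinch_z gives the robot as it stands.
- The arm moves only by the tool jog_arm, never from a script. Its argument "commands" is a list of rows, each a list of 3 entries, a list of its own where there are three numbers: the gripper command: -1 is shut, 1 is fully open, values between are in proportion, then the shift along the tool's x, y, z as a fraction of full scale, then the turn, a rotation vector about the tool's x, y, z as a fraction of full scale. In form: [[gripper, [tx, ty, tz], [rx, ry, rz]], ...]. A call has 1 to 10 rows; each row shifts and turns the commanded pose from where the row before left it, along the tool's axes as they then stand; what a row does not reach is not made up. Full scale, the value 1, is 0.1 m for a shift and 45 degrees for a turn. A row lasts 1/10 s, in which the tool goes at most 50 mm and 8.59 degrees, less where a joint would pass 70% of its speed; a pose out of reach is approached as far as the arm can. A call with a number of a shift or a turn outside -1 to 1 is refused whole. A call with a gripper value outside its range is refused whole. The fingers move at their own pace and stop on an object; the grip force is fixed at half the most. Time passes only in rows, so rows that do not move let the fingers close. It gives the time, the measured TCP pose, the force, the opening and the grip force at its end, in the units of the state.
- get_obs(): the state, without advancing time (a new reading comes with each control period).
- get_image(name): name is "side" or "top"; returns a dict with "image" (400x640x3 uint8, blue, green, red), "z_map" (400x640 float32, mm along the optical axis (not along the pixel's ray), 0 where there is no reading), "intrinsics" (3x3 intrinsics, pixels), "eye" and "orientation" of the camera in the world. Camera axes: x right, y down, z forward; pixel columns grow to the right and rows downward; lengths in mm; the calibration is good to about 2 mm. A picture is of the moment at which its call begins.
- close_job(): hands the job in; it is judged then, once.
The state is a dict: "t": time; "qpos": joint angles; "qvel": joint speeds; "joint_torque": joint torques, N m; "ee_pos": TCP position; "orientation": TCP orientation; "ft_force": force on the tool from outside, world axes, zero at the start; "moment": the same for the moment, N m; "width": finger opening in mm; "grasp_force": force on a finger pad.
Only numpy, scipy, OpenCV 4.12 (cv2) and the standard library are available. Lean on these libraries where they do the work, as an engineer would, in place of code of your own. Each camera call takes 0.05 s, during which the arm holds its last target. There are 200 camera calls.

TASK

Reset the metering valve on the bench air manifold for the air pen. Turn its small ribbed knob clockwise until the needle just comes to rest on its soft seat, feeling for it and not forcing it, then open it counter-clockwise by exactly six clicks and let go. Leave the things around it where they are.

Things in the scene. Friction and masses are not known exactly. Their poses are not given: they have to be found in the camera images.
- valve_knob (a point): Centre of the metering valve's ribbed black knob (40 mm dia., 24 mm high, upright axis; centre 99 mm above the bench): the smaller, lower knob, on brass, in mid-manifold. Fixed to the manifold, so it does not show how far the knob is turned. Its y axis points to the taller regulator, 125 mm away; nothing else within 95 mm is over 60 mm high. Brass bonnet, 34 mm dia., ends 6 mm below it.
- needle (a joint): Height of the valve's needle over the seat, in m: 0 = closed. Seen from above, clockwise closes, counter-clockwise opens. 18 clicks a turn: 20 deg and only 0.02 mm each, far below the noise, so count by feel. Between clicks the knob resists with up to about 0.2 N m, gives way half-way and falls into its next rest by itself, also when let go; 0 is such a rest. Starts 3 to 7 clicks open.
- seat (a joint): How far the closed needle presses the soft seat down, in m (negative = down; 0 = not pressed; far below the noise). Closed, the knob still yields at about 5 N m/rad, unlike a click without giving way: 0.25 to 0.5 N m is plainly closed; beyond 0.7 N m (0.008 mm, 8 deg past closed) the seat is harmed.
- air_pen: Air pen (engraving handpiece), a metal rod 17 mm thick and 165 mm long along its x, lying on the bench; origin under its middle. A bystander.
- jacket_piece: Small round plaster jacket with a bone in it, 116 mm across, 45 mm high; origin at the centre of its underside. A bystander.
- fragment_tray: Open cardboard tray of bone fragments, 85 x 120 x 35 mm; origin at the centre of its underside. A bystander.
- glue_jar: Amber jar with a black cap, 54 mm in diameter, 75 mm high; origin at the centre of its underside. A bystander.

How it is judged (in metres and radians):
On the way:
1. the needle has been closed onto its seat (value of joint needle below 2.5e-06 m), for 0.1 s.
At the end, for the whole second after the job is handed in: After having been closed onto its seat, the valve stands six clicks (120 degrees) open from it, to within 0.4 of a click, and the knob is let go (value of joint needle between 0.000112 and 0.000128 m); the robot touches nothing.
It fails at once if the needle is forced into its seat (0.7 N m or more, 8 degrees past closed) (value of joint seat below -8e-06 m).
It fails at once if a thing beside the manifold is shifted by more than 20 mm (distance of any of air_pen, jacket_piece, fragment_tray, glue_jar from where it was at the start of the episode above 0.02 m).
It also fails if it takes over 67 s, if anything falls off the work surface, if the arm or the gripper's body presses on something with over 40 N, if the wrist force passes 120 N, or if a joint passes its speed limit or range.

## Working session

There is one attempt and no reset: what is moved stays moved. The work goes in short steps, Python scripts to look and compute and a tool call to move; the robot and the scene stay as the last step left them, time stands still between calls to the robot, and variables do not carry over. Pictures are saved under pics/ and viewed, at most 10 in all, crops included, and the job is handed in when it is done.

Besides the shell and the picture viewer there is one more tool, called by a JSON object that holds its "op" and its "data". jog_arm: Moves the arm, as the interface text tells. Its arguments: {"type":"object","properties":{"commands":{"type":"array","items":{"type":"array"}}},"required":["commands"]}

```bash
mkdir -p pics
python3 - <<'E'
from workcell import *
import cv2,numpy as np
o=get_obs();print({k:np.round(v,3) for k,v in o.items()},pinch_z)
for n in("top","side"):
    d=get_image(n);cv2.imwrite(f"pics/{n}0.png",d["image"]);np.savez(f"{n}0.npz",**d)
    print(n,d["intrinsics"],d["eye"],d["orientation"])
E
```

```text
{'t': np.float64(0.0), 'qpos': array([ 1.185,  0.424,  1.631, -0.   ,  1.089, -0.019]), 'qvel': array([-0.001, -0.001,  0.001, -0.   ,  0.   ,  0.001]), 'joint_torque': array([-5.0000e-03, -5.4462e+01, -2.7366e+01,  6.4000e-02,  2.3000e-02,
       -0.0000e+00]), 'ee_pos': array([223.856, 582.846, 187.503]), 'orientation': array([-5.730e-01, -3.089e+00,  2.000e-03]), 'ft_force': array([-0.732,  0.829, -0.3  ]), 'moment': array([0.002, 0.013, 0.005]), 'grasp_force': np.float64(0.0), 'width': np.float64(87.576)} 18.700000000000003
top [[379.07192122   0.         316.57521606]
 [  0.         379.07192122 206.6213259 ]
 [  0.           0.           1.        ]] [500.16776691  -6.06907933 968.75874235] [-2.13699708  2.18679731 -0.09904494]
side [[367.14439786   0.         311.71825197]
 [  0.         367.14439786 203.48241476]
 [  0.           0.           1.        ]] [352.18187129 538.30828291 668.61864392] [-0.50629735  2.71345863 -1.13329784]
```

View pics/top0.png

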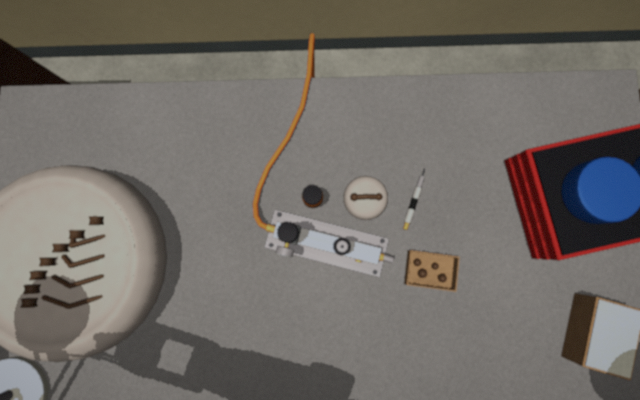

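View pics/side0.png

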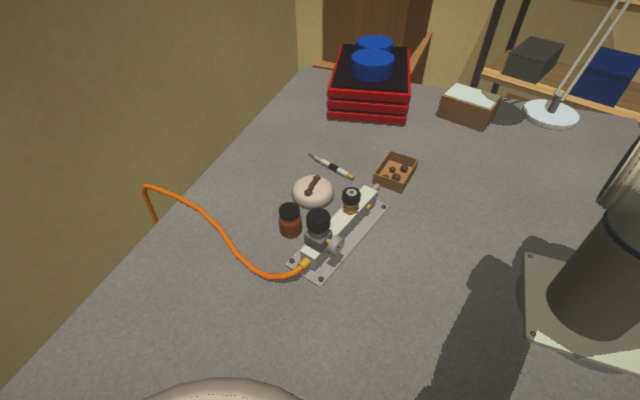

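The top view shows the metering knob at about (342,246), the regulator at (288,232), the jar at (313,196) and the jacket at (365,198). The side view shows the knob at (351,195) and the regulator at (318,220).

```bash
cat > h.py <<'E'
import numpy as np,cv2
from scipy.spatial.transform import Rotation as R
def cloud(d):
    K=d["intrinsics"];z=d["z_map"].astype(float);v,u=np.mgrid[:z.shape[0],:z.shape[1]]
    p=np.stack([(u-K[0,2])/K[0,0]*z,(v-K[1,2])/K[1,1]*z,z],-1)
    return p@R.from_rotvec(d["orientation"]).as_matrix().T+d["eye"]
def ray(d,u,v,h):
    K=d["intrinsics"];r=R.from_rotvec(d["orientation"]).as_matrix()@np.array([(u-K[0,2])/K[0,0],(v-K[1,2])/K[1,1],1])
    return d["eye"]+r*(h-d["eye"][2])/r[2]
E
python3 - <<'E'
from h import *
for n,(k,g) in {"top":((342,246),(288,232)),"side":((351,195),(318,220))}.items():
    d=dict(np.load(n+"0.npz"));P=cloud(d)
    for (u,v),lo,hi in((k,100,122),(g,115,190)):
        m=np.zeros(P.shape[:2],bool);m[v-18:v+18,u-16:u+16]=1
        m&=(d["z_map"]>0)&(P[...,2]>lo)&(P[...,2]<hi)
        q=P[m];top=q[q[:,2]>np.percentile(q[:,2],50)-4] if len(q) else q
        print(n,len(q),q.min(0).round(),q.max(0).round(),q.mean(0).round(1),np.median(q[:,2]).round(1))
    c=d["image"][k[1]-30:k[1]+30,k[0]-40:k[0]+40];cv2.imwrite(f"pics/c{n}.png",cv2.resize(c,None,fx=5,fy=5,interpolation=1))
a=np.vstack([cv2.imread("pics/ctop.png"),cv2.imread("pics/cside.png")]);cv2.imwrite("pics/crop.png",a)
E
```

```text
top 255 [479. -70. 101.] [520. -31. 114.] [499.5 -50.6 108.9] 108.9
top 377 [511.  45. 117.] [557.  93. 146.] [533.1  68.6 139.9] 140.8
side 229 [478. -72. 100.] [519. -30. 115.] [498.  -47.  109.1] 110.2
side 514 [508.  47. 115.] [557.  94. 145.] [530.1  76.5 136.5] 141.2
```

View pics/crop.png

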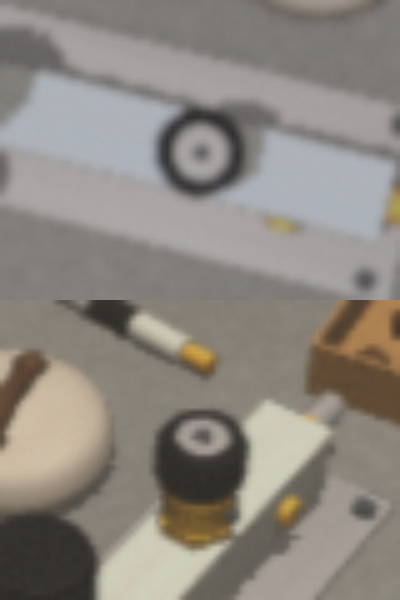

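{"op": "jog_arm", "data": {"commands": [[1,[-0.32,-0.32,0],[0,0,0]],[1,[-0.32,-0.32,0],[0,0,0]],[1,[-0.32,-0.32,0],[0,0,0]],[1,[-0.32,-0.32,0],[0,0,0]],[1,[-0.32,-0.32,0],[0,0,0]],[1,[-0.32,-0.32,0],[0,0,0]],[1,[-0.32,-0.32,0],[0,0,0]],[1,[-0.32,-0.32,0],[0,0,0]],[1,[-0.32,-0.32,0],[0,0,0]],[1,[-0.32,-0.32,0],[0,0,0]]]}}

```text
t: 1.1
ee_pos: [408.3, 168.2, 188.3]
orientation: [0.573, 3.089, -0.0]
ft_force: [0.4, 0.2, -0.4]
width: 87.8
grasp_force: 0.0
```

```bash
cat > d.py <<'E'
from workcell import *
from h import *
o=get_obs();r=R.from_rotvec(o["orientation"]).as_matrix()
print("t",o["t"].round(2),"q",o["qpos"].round(3),"ee",o["ee_pos"].round(1),"y",r[:,1].round(3),"z",r[:,2].round(3))
print("toolshift",(r.T@(np.array([499.0,-50.2,86])-o["ee_pos"])).round(1))
print("F",o["ft_force"].round(2),"M",o["moment"].round(3),"tau",o["joint_torque"].round(3)[-1],"w",o["width"].round(1),"g",o["grasp_force"].round(1),"yaw",np.degrees(np.arctan2(r[1,1],r[0,1])).round(2))
E
python3 d.py
```

```text
Traceback (most recent call last):
  File "d.py", line 4, in <module>
    print("t",o["t"].round(2),"q",o["qpos"].round(3),"ee",o["ee_pos"].round(1),"y",r[:,1].round(3),"z",r[:,2].round(3))
              ^^^^^^^^^^^^
AttributeError: 'float' object has no attribute 'round'
```

{"op": "jog_arm", "data": {"commands": [[1,[-0.32,-0.34,0],[0,0,0]],[1,[-0.32,-0.34,0],[0,0,0]],[1,[-0.32,-0.34,0],[0,0,0]],[1,[-0.32,-0.34,0],[0,0,0]],[1,[-0.32,-0.34,0],[0,0,0]],[1,[0,0,0],[0,0,0]],[1,[0,0,0],[0,0,0]]]}}

```text
t: 1.8
ee_pos: [496.0, -46.9, 187.8]
orientation: [-0.577, -3.087, -0.0]
ft_force: [0.7, 0.1, -0.6]
width: 88.1
grasp_force: 0.0
```

```bash
sed -i 's/^o=get_obs();/o={k:np.asarray(v) for k,v in get_obs().items()};/; s/"w",o/"w",o/' d.py; python3 d.py
```

```text
t 1.8 q [-0.118  0.238  1.905  0.     1.    -1.32 ] ee [496.  -46.9 187.8] y [ 0.361  0.933 -0.   ] z [-0.001  0.    -1.   ]
toolshift [ -4.1  -2.  101.8]
F [ 0.72  0.08 -0.64] M [-0.039  0.005  0.025] tau -0.096 w 88.1 g 0.0 yaw 68.83
```

{"op": "jog_arm", "data": {"commands": [[1,[-0.04,-0.02,0.2],[0,0,0]],[1,[0,0,0.2],[0,0,0]],[1,[0,0,0.2],[0,0,0]],[1,[0,0,0.2],[0,0,0]],[1,[0,0,0.2],[0,0,0]],[1,[0,0,0],[0,0,0]],[1,[0,0,0],[0,0,0]]]}}

```text
t: 2.5
ee_pos: [498.9, -48.3, 88.4]
orientation: [-0.57, -3.088, -0.0]
ft_force: [-0.2, 0.6, -0.2]
width: 87.8
grasp_force: 0.0
```

```bash
python3 d.py
python3 - <<'E'
from workcell import *
from h import *
ims=[]
for n in("top","side"):
    d=get_image(n);ims.append(cv2.resize(d["image"][140:300,250:450],None,fx=2.5,fy=2.5))
cv2.imwrite("pics/b.png",np.hstack(ims)[:, :800] if 0 else cv2.resize(np.hstack(ims),(800,320)))
E
```

```text
t 2.5 q [-0.12   0.394  1.969  0.     0.779 -1.326] ee [498.9 -48.3  88.4] y [ 0.357  0.934 -0.   ] z [-0.001  0.    -1.   ]
toolshift [-0.8 -1.8  2.4]
F [-0.2   0.59 -0.21] M [ 0.004  0.017 -0.016] tau 0.006 w 87.8 g 0.0 yaw 69.07
```

View pics/b.png

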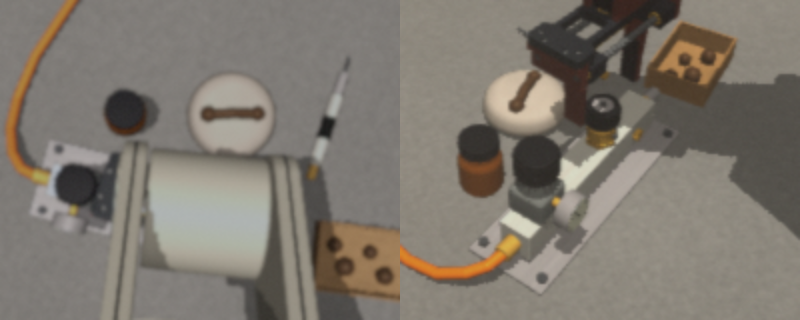

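Run:
```python
from workcell import *
from h import *
d=get_image("side");im=d["image"].copy()
K=d["intrinsics"];Rm=R.from_rotvec(d["orientation"]).as_matrix()
def pr(p):
    c=Rm.T@(np.array(p)-d["eye"]);return (K@(c/c[2]))[:2]
c=cv2.resize(im[150:250,300:420],None,fx=6,fy=6,interpolation=cv2.INTER_CUBIC)
y=np.array([.357,.934,0])
for p,col in (((499.3,-50.4,111),(0,0,255)),((498.9,-48.3,88.4),(0,255,0)),(np.array([498.9,-48.3,88.4])+44*y,(0,255,0)),(np.array([498.9,-48.3,88.4])-44*y,(0,255,0))):
    q=(pr(p)-[300,150]+.5)*6;print(q.round());cv2.drawMarker(c,tuple(int(v) for v in q),col,1,14,2)
cv2.imwrite("pics/s2.png",c)
```

```text
[307. 257.]
[303. 305.]
[229. 367.]
[373. 246.]
```

View pics/s2.png

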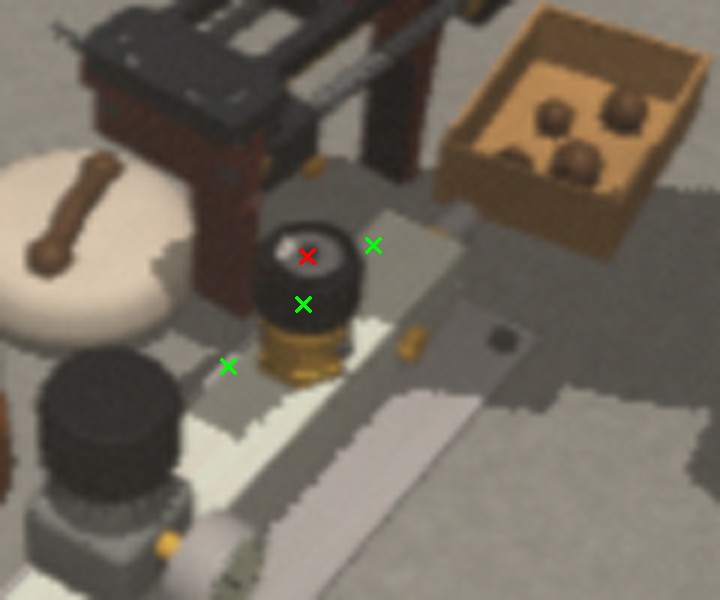

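The side view puts the open fingertips at (230,310) and (395,180) in the crop. That is higher than the tool centre point (TCP) projects, so I'll check with depth.

Run:
```python
from workcell import *
from h import *
d=get_image("side");P=cloud(d);np.save("P1.npy",P)
for nm,(x0,x1,y0,y1) in {"A":(192,262,185,310),"B":(362,435,90,182)}.items():
    q=P[150+y0//6:150+y1//6,300+x0//6:300+x1//6].reshape(-1,3)
    q=q[(q[:,2]>85)&(q[:,2]<150)]
    for lo in(85,95,105,115,125,135):
        s=q[(q[:,2]>=lo)&(q[:,2]<lo+10)]
        if len(s):print(nm,lo,len(s),np.median(s,0).round(1),s.min(0).round(),s.max(0).round())
```

```text
A 85 2 [515.4 -39.7  92.9] [515. -40.  92.] [516. -39.  94.]
A 95 3 [515.8 -39.6 103.7] [515. -41.  96.] [516. -37. 104.]
A 105 3 [517.2 -43.4 106.1] [516. -44. 106.] [517. -40. 109.]
A 115 1 [519.8  -0.9 124.9] [520.  -1. 125.] [520.  -1. 125.]
A 125 23 [5.191e+02 4.000e-01 1.317e+02] [506.  -4. 127.] [528.   5. 135.]
A 135 36 [515.    0.7 140. ] [506.  -3. 135.] [528.   5. 145.]
B 115 2 [483.5 -90.5 124.1] [481. -92. 124.] [486. -89. 125.]
B 125 33 [479.  -88.9 130.5] [471. -94. 125.] [492. -85. 135.]
B 135 33 [481.8 -88.9 140.2] [471. -94. 135.] [493. -85. 145.]
```

{"op": "jog_arm", "data": {"commands": [[0.2,[-0.01,-0.02,0.08],[0,0,0]],[0.2,[0,0,0],[0,0,0]],[0.2,[0,0,0],[0,0,0]],[0.2,[0,0,0],[0,0,0]],[0.2,[0,0,0],[0,0,0]]]}}

```text
t: 3.2
ee_pos: [499.8, -51.7, 80.3]
orientation: [0.573, 3.089, -0.0]
ft_force: [0.1, -0.2, -0.5]
width: 53.4
grasp_force: 0.0
```

```bash
python3 d.py
python3 - <<'E'
from workcell import *
from h import *
d=get_image("side");c=cv2.resize(d["image"][150:250,300:420],None,fx=6,fy=6,interpolation=cv2.INTER_CUBIC)
cv2.imwrite("pics/s3.png",c)
E
```

```text
t 3.2 q [-0.127  0.409  1.972 -0.     0.761 -1.331] ee [499.8 -51.7  80.3] y [0.359 0.933 0.   ] z [ 0. -0. -1.]
toolshift [ 1.2  1.1 -5.7]
F [ 0.09 -0.24 -0.46] M [-0.046 -0.006 -0.057] tau 0.001 w 53.4 g 0.0 yaw 68.98
```

View pics/s3.png

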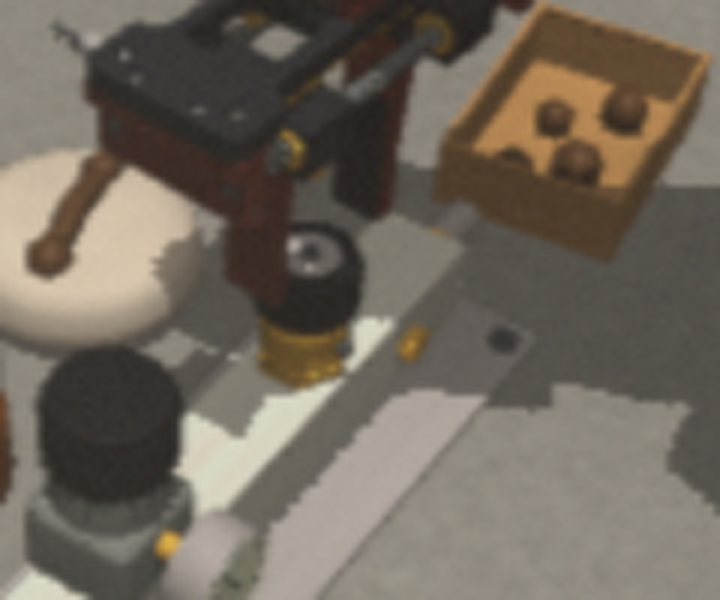

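Run:
```python
from workcell import *
from h import *
d=get_image("side");P=cloud(d)
for u in (340,343,345):
    for v in range(184,204,1): print(u,v,d["image"][v,u],P[v,u].round(0))
for v in range(176,190): print(364,v,d["image"][v,364],P[v,364].round(0))
```

```text
340 184 [38 45 62] [500.  34. 205.]
340 185 [37 44 61] [500.  35. 204.]
340 186 [42 49 68] [500.  34. 200.]
340 187 [38 46 66] [500.  34. 198.]
340 188 [36 42 60] [499.  37. 198.]
340 189 [38 42 58] [515. -18. 143.]
340 190 [35 43 56] [516. -20. 139.]
340 191 [40 46 61] [515. -19. 137.]
340 192 [36 43 58] [516. -21. 132.]
340 193 [38 47 61] [515. -19. 132.]
340 194 [37 44 60] [515. -19. 128.]
340 195 [39 46 62] [515. -20. 124.]
340 196 [38 46 60] [515. -21. 121.]
340 197 [46 51 65] [515. -20. 119.]
340 198 [64 72 79] [ 548. -136.    1.]
340 199 [74 79 84] [ 547. -133.   -0.]
340 200 [77 83 88] [ 546. -130.   -1.]
340 201 [76 82 86] [ 545. -126.   -0.]
340 202 [72 80 85] [ 543. -121.    1.]
340 203 [77 84 86] [ 543. -119.   -0.]
343 184 [39 44 64] [495.  30. 204.]
343 185 [41 48 65] [496.  30. 201.]
343 186 [41 49 71] [496.  29. 197.]
343 187 [37 43 62] [508. -14. 155.]
343 188 [35 39 55] [508. -15. 151.]
343 189 [36 42 57] [507. -14. 150.]
343 190 [35 42 57] [508. -16. 145.]
343 191 [37 42 59] [508. -16. 142.]
343 192 [37 44 58] [507. -16. 139.]
343 193 [37 43 58] [508. -17. 135.]
34
[... 905 characters left out ...]
 [42 47 63] [502. -14. 122.]
345 200 [39 44 58] [502. -15. 119.]
345 201 [36 40 46] [506. -33.  97.]
345 202 [38 41 45] [506. -34.  94.]
345 203 [36 45 51] [507. -35.  89.]
364 176 [33 38 54] [478. -73. 147.]
364 177 [36 40 55] [478. -75. 143.]
364 178 [34 38 55] [478. -76. 139.]
364 179 [34 39 58] [478. -75. 137.]
364 180 [37 43 58] [478. -75. 134.]
364 181 [37 43 59] [477. -75. 131.]
364 182 [39 44 59] [478. -78. 126.]
364 183 [39 45 59] [478. -78. 123.]
364 184 [44 50 63] [477. -78. 120.]
364 185 [58 66 77] [477. -79. 116.]
364 186 [100 111 116] [ 489. -138.   59.]
364 187 [112 123 128] [ 488. -137.   58.]
364 188 [112 124 129] [ 488. -135.   56.]
364 189 [111 122 127] [ 486. -130.   57.]
```

The depth map shows the fingertips at z≈118 mm and the reported TCP at 80 mm. Closing now tests which is right: if the width stops at 40 mm, the fingers are at the knob, and if not, they are above it.

{"op": "jog_arm", "data": {"commands": [[-0.3,[0,0,0],[0,0,0]],[-0.3,[0,0,0],[0,0,0]],[-0.3,[0,0,0],[0,0,0]],[-0.3,[0,0,0],[0,0,0]],[-0.3,[0,0,0],[0,0,0]]]}}

```text
t: 3.8
ee_pos: [499.7, -51.6, 80.3]
orientation: [-0.573, -3.089, 0.0]
ft_force: [-0.0, -0.9, 0.6]
width: 30.8
grasp_force: 0.0
```

```bash
python3 d.py
python3 - <<'E'
from workcell import *
from h import *
d=get_image("side");c=cv2.resize(d["image"][150:250,300:420],None,fx=6,fy=6,interpolation=cv2.INTER_CUBIC)
cv2.imwrite("pics/s4.png",c)
E
```

```text
t 3.8 q [-0.127  0.409  1.972 -0.     0.761 -1.331] ee [499.7 -51.6  80.3] y [ 0.359  0.933 -0.   ] z [-0. -0. -1.]
toolshift [ 1.2  1.1 -5.7]
F [-0.01 -0.92  0.58] M [-0.028  0.012  0.024] tau 0.0 w 30.8 g 0.0 yaw 68.99
```

View pics/s4.png

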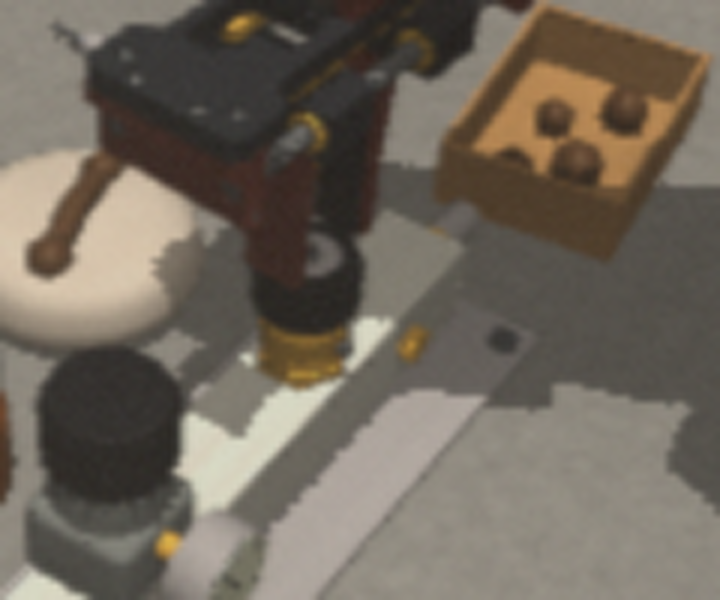

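The fingers closed to 31 mm without contact, so the tips are above the knob and depth is right. I'll reopen, come down 30 mm and close lightly.

{"op": "jog_arm", "data": {"commands": [[0.5,[0.01,0.01,0],[0,0,0]],[0.5,[0,0,0],[0,0,0]],[0.5,[0,0,0],[0,0,0]],[0.5,[0,0,0],[0,0,0]],[0.5,[0,0,0.1],[0,0,0]],[0.5,[0,0,0.1],[0,0,0]],[0.5,[0,0,0.1],[0,0,0]],[0.5,[0,0,0],[0,0,0]],[0.5,[0,0,0],[0,0,0]]]}}

```text
t: 4.75
ee_pos: [498.7, -50.3, 49.6]
orientation: [-0.573, -3.088, 0.0]
ft_force: [-0.8, -0.5, -0.2]
width: 65.7
grasp_force: 0.0
```

```bash
python3 d.py
python3 - <<'E'
from workcell import *
from h import *
d=get_image("side");P=cloud(d);q=P.reshape(-1,3)
r=R.from_rotvec(get_obs()["orientation"]).as_matrix();e=(q-[499,-50.2,0])@r[:,:2]
m=(q[:,2]>116)&(q[:,2]<150)&(abs(e).max(1)<60)&(d["z_map"].ravel()>0)
print(np.histogram(e[m,1],np.arange(-60,61,4)));print(np.histogram(e[m,0],np.arange(-20,21,2)))
f=(q[:,2]>75)&(q[:,2]<150)&(e[:,1]>26)&(e[:,1]<60)&(abs(e[:,0])<20)
print("A lowest",np.sort(q[f,2])[:6].round(1))
f=(q[:,2]>65)&(q[:,2]<150)&(e[:,1]<-26)&(e[:,1]>-60)&(abs(e[:,0])<20)
print("B lowest",np.sort(q[f,2])[:6].round(1))
c=cv2.resize(d["image"][150:250,300:420],None,fx=6,fy=6,interpolation=cv2.INTER_CUBIC)
cv2.imwrite("pics/s5.png",c)
E
```

```text
t 4.75 q [-0.124  0.463  1.986 -0.     0.694 -1.328] ee [498.7 -50.3  49.6] y [ 0.359  0.933 -0.   ] z [-0.001  0.    -1.   ]
toolshift [ -0.2   0.2 -36.4]
F [-0.78 -0.51 -0.16] M [ 0.028 -0.037  0.029] tau -0.0 w 65.7 g 0.0 yaw 68.98
(array([ 0,  0,  0,  2,  8, 12, 63,  9,  0,  0,  0,  0,  0,  0,  0,  0,  0,
        0,  0,  0,  0,  0,  0,  3, 12, 20, 11,  0,  0,  0]), array([-60, -56, -52, -48, -44, -40, -36, -32, -28, -24, -20, -16, -12,
        -8,  -4,   0,   4,   8,  12,  16,  20,  24,  28,  32,  36,  40,
        44,  48,  52,  56,  60]))
(array([ 0,  0,  0,  0,  1,  5,  4,  8,  3,  9,  4,  7,  7,  7, 13, 56, 16,
        0,  0,  0]), array([-20, -18, -16, -14, -12, -10,  -8,  -6,  -4,  -2,   0,   2,   4,
         6,   8,  10,  12,  14,  16,  18,  20]))
A lowest [84.1 85.8 86.7 87.  87.2 87.9]
B lowest [85.3 86.1 87.1 87.7 88.9 89. ]
```

View pics/s5.png

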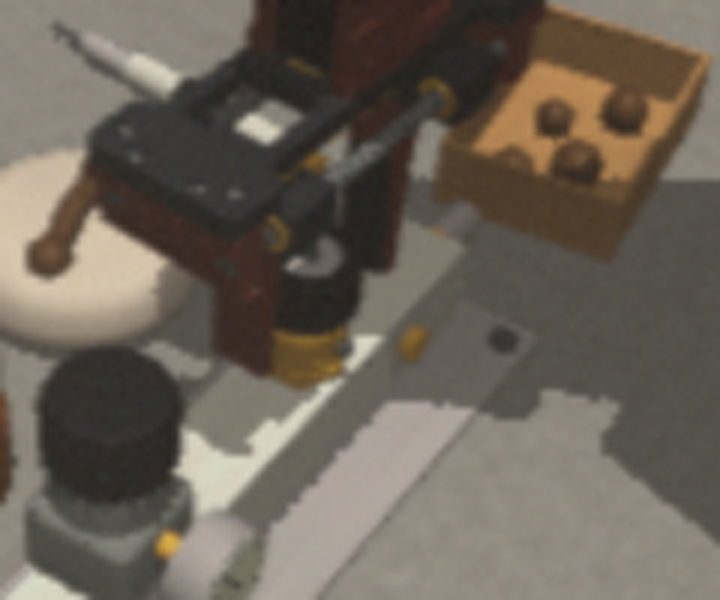

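The tips are now at z≈86 mm, straddling the knob (knob top at about (315,255) in the crop) and centred on it. I'll grip now.

{"op": "jog_arm", "data": {"commands": [[-1,[0,0,0],[0,0,0]],[-1,[0,0,0],[0,0,0]],[-1,[0,0,0],[0,0,0]],[-1,[0,0,0],[0,0,0]],[-1,[0,0,0],[0,0,0]],[-1,[0,0,0],[0,0,0]]]}}

```text
t: 5.4
ee_pos: [498.6, -51.8, 50.5]
orientation: [-0.572, -3.089, 0.003]
ft_force: [-2.4, -10.0, 3.8]
width: 39.7
grasp_force: 30.0
```

```bash
python3 d.py;python3 d.py
```

```text
t 5.4 q [-0.126  0.461  1.986 -0.003  0.695 -1.328] ee [498.6 -51.8  50.5] y [ 0.358  0.934 -0.002] z [-0.001 -0.002 -1.   ]
toolshift [  0.2   1.6 -35.5]
F [ -2.4  -10.04   3.84] M [-1.624  0.476  0.026] tau 0.005 w 39.7 g 30.0 yaw 69.03
t 5.4 q [-0.126  0.461  1.986 -0.003  0.695 -1.328] ee [498.6 -51.8  50.5] y [ 0.358  0.934 -0.002] z [-0.001 -0.002 -1.   ]
toolshift [  0.2   1.6 -35.5]
F [ -2.4  -10.04   3.84] M [-1.624  0.476  0.026] tau 0.005 w 39.7 g 30.0 yaw 69.03
```

{"op": "jog_arm", "data": {"commands": [[-1,[0,-0.016,0.005],[0,0,0]],[-1,[0,0,0],[0,0,0.067]],[-1,[0,0,0],[0,0,0.067]],[-1,[0,0,0],[0,0,0]],[-1,[0,0,0],[0,0,0]]]}}

```text
t: 5.9
ee_pos: [498.6, -51.9, 50.5]
orientation: [0.734, 3.054, -0.0]
ft_force: [-2.3, 0.9, 8.1]
width: 39.3
grasp_force: 30.0
```

```bash
python3 d.py
```

```text
t 5.9 q [-0.127  0.461  1.987 -0.     0.694 -1.226] ee [498.6 -51.9  50.5] y [ 0.454  0.891 -0.   ] z [ 0. -0. -1.]
toolshift [  0.4   1.7 -35.5]
F [-2.31  0.9   8.09] M [0.025 0.366 0.201] tau 0.218 w 39.3 g 30.0 yaw 62.98
```

{"op": "jog_arm", "data": {"commands": [[-1,[0,0,-0.008],[0,0,0.1]],[-1,[0,0,0],[0,0,0.1]],[-1,[0,0,0],[0,0,0.111]],[-1,[0,0,0],[0,0,0]],[-1,[0,0,0],[0,0,0]]]}}

```text
t: 6.4
ee_pos: [498.7, -51.7, 50.6]
orientation: [1.098, 2.943, 0.0]
ft_force: [1.2, 1.1, -2.3]
width: 39.5
grasp_force: 30.0
```

```bash
python3 d.py
```

```text
t 6.4 q [-0.127  0.461  1.986  0.     0.694 -0.984] ee [498.7 -51.7  50.6] y [0.655 0.756 0.   ] z [ 0.  0. -1.]
toolshift [  0.7   1.4 -35.4]
F [ 1.17  1.07 -2.25] M [ 0.297 -0.231  0.007] tau 0.113 w 39.5 g 30.0 yaw 49.09
```

{"op": "jog_arm", "data": {"commands": [[-1,[0,0,0],[0,0,0.15]],[-1,[0,0,0],[0,0,0.15]],[-1,[0,0,0],[0,0,0.15]],[-1,[0,0,0],[0,0,0.15]],[-1,[0,0,0],[0,0,0.15]],[-1,[0,0,0],[0,0,0.15]],[-1,[0,0,0],[0,0,0.067]],[-1,[0,0,0],[0,0,0]],[-1,[0,0,0],[0,0,0]]]}}

```text
t: 7.3
ee_pos: [499.4, -51.4, 50.6]
orientation: [2.11, 2.326, 0.002]
ft_force: [2.3, 3.8, -5.1]
width: 39.7
grasp_force: 30.0
```

```bash
python3 d.py
```

```text
t 7.3 q [-1.270e-01  4.610e-01  1.986e+00  1.000e-03  6.930e-01 -2.250e-01] ee [499.4 -51.4  50.6] y [0.995 0.097 0.002] z [ 0.001  0.    -1.   ]
toolshift [  1.3  -0.2 -35.4]
F [ 2.34  3.77 -5.07] M [ 0.573 -0.473  0.13 ] tau 0.163 w 39.7 g 30.0 yaw 5.57
```

At 3.4° past the third rest the moment is 0.13 N m, against about 0.3 expected on the seat, so this is a click. I'll go on one click at a time.

{"op": "jog_arm", "data": {"commands": [[-1,[0,0,0],[0,0,0.15]],[-1,[0,0,0],[0,0,0.15]],[-1,[0,0,0],[0,0,0.067]],[-1,[0,0,0],[0,0,0.077]],[-1,[0,0,0],[0,0,0]],[-1,[0,0,0],[0,0,0]]]}}

```text
t: 7.9
ee_pos: [499.7, -51.5, 50.6]
orientation: [2.481, 1.925, 0.003]
ft_force: [4.6, 3.0, -4.9]
width: 39.5
grasp_force: 30.0
```

```bash
python3 d.py
```

```text
t 7.9 q [-1.270e-01  4.610e-01  1.986e+00  1.000e-03  6.930e-01  1.240e-01] ee [499.7 -51.5  50.6] y [ 0.969 -0.248  0.002] z [ 0.002  0.    -1.   ]
toolshift [  1.1  -1.  -35.4]
F [ 4.61  2.98 -4.89] M [ 0.62  -0.595  0.3  ] tau 0.342 w 39.5 g 30.0 yaw -14.39
```

The moment is 0.30 N m, which matches 3.4° × 5 N m/rad. I'll add 1.5° to confirm it rises without giving way.

{"op": "jog_arm", "data": {"commands": [[-1,[0,0,0],[0,0,0.033]],[-1,[0,0,0],[0,0,0]],[-1,[0,0,0],[0,0,0]]]}}

```text
t: 8.2
ee_pos: [499.7, -51.5, 50.6]
orientation: [2.506, 1.893, 0.003]
ft_force: [4.7, 3.9, -5.7]
width: 39.3
grasp_force: 30.0
```

```bash
python3 d.py
```

```text
t 8.2 q [-1.270e-01  4.610e-01  1.986e+00  1.000e-03  6.930e-01  1.490e-01] ee [499.7 -51.5  50.6] y [ 0.962 -0.273  0.002] z [ 0.002  0.    -1.   ]
toolshift [  1.1  -1.  -35.4]
F [ 4.67  3.95 -5.69] M [ 0.603 -0.637  0.375] tau 0.438 w 39.3 g 30.0 yaw -15.85
```

Closed is confirmed, with the seat reference at yaw ≈ -11°. I'll open CCW to yaw 49° (three clicks) and check there.

{"op": "jog_arm", "data": {"commands": [[-1,[0,0,0],[0,0,-0.15]],[-1,[0,0,0],[0,0,-0.15]],[-1,[0,0,0],[0,0,-0.15]],[-1,[0,0,0],[0,0,-0.15]],[-1,[0,0,0],[0,0,-0.15]],[-1,[0,0,0],[0,0,-0.15]],[-1,[0,0,0],[0,0,-0.15]],[-1,[0,0,0],[0,0,-0.15]],[-1,[0,0,0],[0,0,-0.15]],[-1,[0,0,0],[0,0,-0.091]]]}}

```text
t: 9.2
ee_pos: [498.6, -51.7, 50.6]
orientation: [1.095, 2.944, 0.0]
ft_force: [0.8, 0.4, -2.8]
width: 39.5
grasp_force: 30.0
```

{"op": "jog_arm", "data": {"commands": [[-1,[0,0,0],[0,0,0]],[-1,[0,0,0],[0,0,0]],[-1,[0,0,0],[0,0,0]]]}}

```text
t: 9.5
ee_pos: [498.7, -51.7, 50.6]
orientation: [1.106, 2.94, 0.0]
ft_force: [1.1, 2.4, -2.9]
width: 39.8
grasp_force: 30.0
```

```bash
python3 d.py
```

```text
t 9.5 q [-0.127  0.461  1.986  0.     0.694 -0.979] ee [498.7 -51.7  50.6] y [0.659 0.752 0.   ] z [ 0.  0. -1.]
toolshift [  0.8   1.4 -35.4]
F [ 1.07  2.42 -2.94] M [ 0.415 -0.349 -0.003] tau 0.029 w 39.8 g 30.0 yaw 48.77
```

{"op": "jog_arm", "data": {"commands": [[-1,[0,0,0],[0,0,-0.15]],[-1,[0,0,0],[0,0,-0.15]],[-1,[0,0,0],[0,0,-0.15]],[-1,[0,0,0],[0,0,-0.15]],[-1,[0,0,0],[0,0,-0.15]],[-1,[0,0,0],[0,0,-0.15]],[-1,[0,0,0],[0,0,-0.15]],[-1,[0,0,0],[0,0,-0.15]],[-1,[0,0,0],[0,0,-0.138]],[-1,[0,0,0],[0,0,0]]]}}

```text
t: 10.5
ee_pos: [498.5, -52.6, 50.6]
orientation: [0.52, -3.098, 0.002]
ft_force: [0.8, -5.7, -1.6]
width: 39.6
grasp_force: 30.0
```

{"op": "jog_arm", "data": {"commands": [[-1,[0,0,0],[0,0,0]],[-1,[0,0,0],[0,0,0]]]}}

```text
t: 10.7
ee_pos: [498.5, -52.6, 50.6]
orientation: [0.514, -3.099, 0.001]
ft_force: [0.4, -5.8, -3.0]
width: 39.4
grasp_force: 30.0
```

```bash
python3 d.py
```

```text
t 10.7 q [-1.280e-01  4.610e-01  1.986e+00 -2.000e-03  6.950e-01 -2.027e+00] ee [498.5 -52.6  50.6] y [-0.323  0.946 -0.001] z [-0.    -0.001 -1.   ]
toolshift [ -1.3   2.1 -35.4]
F [ 0.43 -5.78 -2.99] M [-0.795 -0.02   0.03 ] tau 0.013 w 39.4 g 30.0 yaw 108.83
```

Six clicks open, with the moment near zero. I'll release, check, then lift.

{"op": "jog_arm", "data": {"commands": [[0.5,[0,0,0],[0,0,0]],[0.5,[0,0,0],[0,0,0]],[0.5,[0,0,0],[0,0,0]],[0.5,[0,0,0],[0,0,0]],[0.5,[0,0,0],[0,0,0]]]}}

```text
t: 11.2
ee_pos: [498.5, -51.7, 50.6]
orientation: [-0.519, 3.098, 0.0]
ft_force: [0.5, 0.1, -0.9]
width: 65.7
grasp_force: 0.0
```

{"op": "jog_arm", "data": {"commands": [[0.5,[0,0,-0.1],[0,0,0]],[0.5,[0,0,-0.2],[0,0,0]],[0.5,[0,0,-0.3],[0,0,0]],[0.5,[0,0,-0.3],[0,0,0]],[0.5,[0,0,-0.2],[0,0,0]],[0.5,[0,0,0],[0,0,0]],[0.5,[0,0,0],[0,0,0]]]}}

```text
t: 11.9
ee_pos: [498.6, -51.8, 160.9]
orientation: [-0.519, 3.097, -0.0]
ft_force: [-0.1, 0.4, -0.5]
width: 66.0
grasp_force: 0.0
```

```bash
python3 d.py && python3 -c "
from workcell import *
close_job()"
```

```text
t 11.9 q [-0.127  0.279  1.923  0.     0.938 -2.03 ] ee [498.6 -51.8 160.9] y [-0.326  0.945 -0.   ] z [ 0.001 -0.    -1.   ]
toolshift [-0.9  1.4 74.9]
F [-0.06  0.43 -0.54] M [0.035 0.036 0.012] tau 0.001 w 66.0 g 0.0 yaw 109.03
the job is handed in; nothing more can be done
```

I closed the valve onto its seat (felt at about 0.4 N m), opened it six clicks counter-clockwise (120° by tool angle and by feel), let go of the knob, lifted the arm clear and handed the job in at 11.9 s; no verdict was shown.

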